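# Wedge the rocking plant stand

## Task

One front foot of the wooden plant stand has broken off short, so the stand rocks. Lay the orange wedge flat on the desk and slide it, thin end first and straight in from the front, under that short foot until it jams tight, without forcing it or jacking the stand up; then let go and press down with about 8 N on the bottom board right above it, to check that the corner no longer gives. Leave the stand where it stands, keep its pots upright, and disturb nothing else on the desk.

Things in the scene. Friction and masses are not known exactly. Their poses are not given: they have to be found in the camera images.
- wedge_mid (a point): Orange ribbed wedge, a dark hole near its thick end, flat on the desk at the start: 140 mm long, 42 mm wide, flat underneath, 4 mm thick at the thin end rising evenly to 26 mm at the butt. This point is half-way along it on the centre line, 7.5 mm above its underside. Its x axis points along the wedge to the thin end (70 mm away; the butt is 70 mm the other way), y across it, z up.
- short_foot (a point): Corner of the stand: point on top of its bottom board (46 mm above the desk) straight above the centre of the broken foot. x points from the stand's front to its back (the wedge goes in along +x), y along the front to the near end of the board, z up. The foot (36 mm square) reaches 18 mm from here in x and y; the board's front edge is 22 mm and its end 25 mm away.
- wedge: The whole wedge: 140 g, firm plastic, friction about 0.6; origin under its middle, axes as wedge_mid. Sliding it takes about 1 N, more if the hand bears down on it. Once it meets the foot the push rises steeply, some 4 N per mm: 6 to 10 N more, with the hand not bearing down, is jammed tight and it then stays put. Beyond about 15 N it is forced and soon jacks the corner up.
- stand: Loose plant stand; origin at desk height under the middle of its bottom board (420 along y, 200 along x, 16 mm thick, underside 30 mm up, on 36 mm square corner feet), axes as short_foot. The flat end of the broken foot hangs 8.5 to 15.5 mm above the desk, different each time, not measured: feel for it. Unwedged, about 6 N on that corner makes it dip. Shelves and pots stand 80 mm or more from short_foot.
- pot_low_mid (a point): Middle of the terracotta pot on the bottom board, 80 mm wide, 70 mm high.
- pot_mid_mid (a point): Middle of the white pot on the middle shelf, 76 mm wide, 60 mm high.
- pot_top_mid (a point): Middle of the blue pot on the top shelf, 84 mm wide, 70 mm high.
- pot_end_mid (a point): Middle of the white pot at the far end of the bottom board, 90 mm wide, 75 mm high.
- can: Red drinks can, 66 mm wide, 115 mm high; origin under its centre.
- mug: White mug, 80 mm wide, 92 mm high; origin under its centre.
- stapler: Stapler, 140 x 36 x 47 mm; origin under its centre, x along it.
- pen_pot: Dark pen pot, 72 mm wide, 100 mm high with pens to 150 mm; origin under its centre.
Things that resemble listed ones, but are neither listed nor needed, are in the scene too. Leave any pink look-alike of the part that bears pot_low_mid alone.

How it is judged (in metres and radians):
On the way, in this order (a step that is already met when the one before it is completed fails the run):
1. the wedge lies flat under the short foot and is jammed tight (it bears at least 2 N) (contact force between wedge and stand above 2 N and angle between wedge_mid's own z axis and vertical below 0.08 rad and x of short_foot in the frame of wedge_mid between -0.02 and 0.078 m and y of short_foot in the frame of wedge_mid between -0.014 and 0.014 m), for 0.3 s.
2. with the wedge let go, the fingers press down on the bottom board near the short foot (at least 5 N) and the corner does not give (contact force between the fingers and stand above 5 N and contact force between the fingers and wedge below 0.1 N and horizontal distance between the grasp point and short_foot below 0.05 m and height (world z) of short_foot above 0.0445 m), for 0.2 s.
At the end, for the whole second after the job is handed in: Wedge flat on the desk, thin end under the short foot, straight within 11 degrees, centred within 14 mm, at rest, bearing 1.5 N or more; stand level within 0.7 degrees, its corner not raised over 1.2 mm, sunk over 1.5 mm or shifted over 12 mm; the four pots upright (contact force between wedge and stand above 1.5 N and y of short_foot in the frame of wedge_mid between -0.014 and 0.014 m and x of short_foot in the frame of wedge_mid between -0.02 and 0.078 m and angle between the x axis of wedge_mid and the x axis of short_foot, either way round below 0.2 rad and angle between wedge_mid's own z axis and vertical below 0.05 rad and height (world z) of short_foot between 0.0445 and 0.0472 m and angle between short_foot's own z axis and vertical below 0.012 rad and distance of short_foot from where it was at the start of the episode below 0.012 m and linear speed of each of wedge, stand below 0.01 m/s and angle between each of pot_low_mid, pot_mid_mid, pot_top_mid, pot_end_mid's own z axis and vertical below 0.1 rad); the robot touches nothing.
It fails at once if the stand is jacked up, tipped or shoved (its corner raised over 3 mm, tilted over 1.7 degrees or moved over 20 mm) (height (world z) of short_foot above 0.049 m or angle between short_foot's own z axis and vertical above 0.03 rad or distance of short_foot from where it was at the start of the episode above 0.02 m).
It fails at once if the wedge is forced: it bears over 12 N while nobody presses on the stand (contact force between wedge and stand above 12 N and contact force between the fingers and stand below 0.5 N).
It fails at once if the stand is pressed or struck hard (fingers over 35 N on it, or the wedge over 35 N) (contact force between any of the fingers, wedge and stand above 35 N).
It fails at once if a pot slides more than 20 mm or falls (distance of any of pot_low_mid, pot_mid_mid, pot_top_mid, pot_end_mid from where it was at the start of the episode above 0.02 m).
It fails at once if the can, mug, stapler or pen pot is moved more than 20 mm (distance of any of can, mug, stapler, pen_pot from where it was at the start of the episode above 0.02 m).
It also fails if it takes over 72 s, if anything falls off the work surface, if the arm or the gripper's body presses on something with over 40 N, if the wrist force passes 120 N, or if a joint passes its speed limit or range.

## Robot

A 6-joint arm with a two-finger parallel gripper is mounted at the origin on the work surface. World frame = base frame: x ahead of the robot, y to its left, z up, the work surface at z = 0. Lengths are in mm, angles in rad, forces in N, time in s.
With the tool pointing down it reaches from about 350 to 850 mm from the base axis. Payload 8.1 kg.
Tool frame: the origin (TCP) lies midway between the tips of the shut fingers; the grasp point (between the pads) lies 19 mm behind it (r.pinch_z is the distance from the TCP to the grasp point, in mm); z points along the fingers, y is the line along which they close (so a half turn about z gives the same grasp; the last joint's range is limited). The gripper opens to 93 mm and grips with 3 to 60 N. Pads are 15 mm wide; open, the fingers measure 128 mm over their backs; the gripper's body (75 mm by 188 mm) begins 65 mm behind the grasp point.
Start: joints at [-1.225, 0.13, 1.488, -0, 1.523, -0.085], TCP at [250.578, -545.175, 218.635] pointing down, gripper open.
Joint ranges: [-2.96, 2.96], [-0.89, 2.26], [0.02, 2.5], [-1.34, 4.48], [0, 2.73], [-2.66, 2.66]. Speed limits (rad/s): [2.39, 2.39, 2.79, 3.14, 3.14, 3.14].

## Interface

Orientations are given as a 3x3 rotation matrix whose columns are the frame's x, y, z axes.
In Python, from cell import r gives the robot as it stands.
- The arm moves only by the shell command python3 -m jog 'ROWS'. ROWS is a JSON object of lists of equal length, an entry for each row: "linear": the shift along the tool's x, y, z in m, a list of three; "delta_rot": the turn, a rotation vector about the tool's x, y, z in degrees, a list of three; "fingers": the opening, from -1 (shut) to 1 (fully open), so that 0 is half open. In form: {"linear": [[dx, dy, dz], ...], "delta_rot": [[wx, wy, wz], ...], "fingers": [fingers, ...]}. A call has 1 to 12 rows; each row shifts and turns the commanded pose from where the row before left it, along the tool's axes as they then stand; what a row does not reach is not made up. A row lasts 1/12 s, in which the tool goes at most 41.7 mm and 7.16 degrees, less where a joint would pass 70% of its speed; a pose out of reach is approached as far as the arm can. A call with a gripper value outside its range is refused whole. The fingers move at their own pace and stop on an object; the grip force is fixed at half the most. Time passes only in rows, so rows that do not move let the fingers close. It gives the time, the measured TCP pose, the force, the opening and the grip force at its end, in the units of the state.
- r.get_obs(): the state, without advancing time (a new reading comes with each control period).
- r.read_camera(name): name is "scene" or "top" or "wrist"; returns a dict with "color" (420x560x3 uint8, red, green, blue), "z_map" (420x560 float32, mm along the optical axis (not along the pixel's ray), 0 where there is no reading), "fx", "fy", "cx", "cy" (pixels), "k1" (the pictures are not rectified: a ray, as slopes to the right and down, at radius r is drawn at 1 + k1 r^2 times it, then the intrinsics apply), "R" (3x3) and "t" (3): a world point X has camera coordinates R X + t; the wrist camera has in their place "T_tool_cam" (4x4, takes a point from camera to tool coordinates, whose origin is the TCP and whose axes are the flange's). Camera axes: x right, y down, z forward; pixel columns grow to the right and rows downward; lengths in mm; the calibration is good to about 2 mm. A picture is of the moment at which its call begins: read the wrist's pose just before it.
- r.close_job(): hands the job in; it is judged then, once.
The state is a dict: "time_s": time; "qpos": joint angles; "joint_velocities": joint speeds; "tau": joint torques, N m; "eef_pos": TCP position; "orientation": TCP orientation; "force": force on the tool from outside, world axes, zero at the start; "wrist_torque": the same for the moment, N m; "opening": opening from 0.0 (shut) to 1.0 (fully open); "grip_force": force on a finger pad.
Only numpy, scipy, OpenCV 4.12 (cv2) and the standard library are available. Lean on these libraries where they do the work, as an engineer would, in place of code of your own. Each camera call takes 0.05 s, during which the arm holds its last target. There are 200 camera calls.

## Working session

There is one attempt and no reset: what is moved stays moved. The work goes in short steps, Python scripts to look and compute and a shell command to move; the robot and the scene stay as the last step left them, time stands still between calls to the robot, and variables do not carry over. Pictures are saved under pics/ and viewed, at most 10 in all, crops included, and the job is handed in when it is done.

```bash
ls; mkdir -p pics; cat > h.py <<'E'
import numpy as np, cv2
from cell import r
def undist(c,u,v):
    x=(np.asarray(u,float)-c['cx'])/c['fx'];y=(np.asarray(v,float)-c['cy'])/c['fy'];a,b=x.copy(),y.copy()
    for _ in range(20):
        s=1+c['k1']*(a*a+b*b);a=x/s;b=y/s
    return a,b
def cam(name):
    o=r.get_obs();c=r.read_camera(name)
    if name=='wrist':
        T=np.array(c['T_tool_cam']);Rt=np.array(o['orientation']);p=np.array(o['eef_pos'])
        c['Rc']=Rt@T[:3,:3];c['o']=Rt@T[:3,3]+p
    else:
        c['Rc']=np.array(c['R']).T;c['o']=-c['Rc']@np.array(c['t'])
    return c
def plane(c,u,v,z):
    a,b=undist(c,u,v);d=np.stack([a,b,np.ones_like(a)],-1)@c['Rc'].T
    return c['o']+d*((z-c['o'][2])/d[...,2])[...,None]
def depth(c,u,v):
    z=c['z_map'][np.asarray(v,int),np.asarray(u,int)];a,b=undist(c,u,v)
    return np.stack([a*z,b*z,z],-1)@c['Rc'].T+c['o']
def save(c,n,s=1): cv2.imwrite('pics/'+n+'.png',c['color'][:,:,::-1])
E
python3 - <<'E'
from h import *
import pickle
for n in ['scene','top']:
    c=cam(n);save(c,n+'0');pickle.dump(c,open(n+'.pkl','wb'));print(n,c['o'],c['Rc'][:,2])
o=r.get_obs();print(o['force'],o['orientation'],o['eef_pos'],o['time_s'])
E
```

```text
pics
scene [1125.21811443  275.63411455 1035.58310074] [-0.51701929 -0.27347874 -0.81111061]
top [ 311.73958501   -6.57819517 1526.65955103] [ 0.1977974  0.0020871 -0.9802407]
[ 0.48422704 -0.34019505 -1.03625543] [[ 9.08624746e-01  4.17613204e-01 -5.32270114e-04]
 [ 4.17613516e-01 -9.08623494e-01  1.51573549e-03]
 [ 1.49358024e-04 -1.59951797e-03 -9.99998710e-01]] [ 250.41140005 -544.69786701  217.72707866] 0.1
```

View pics/scene0.png

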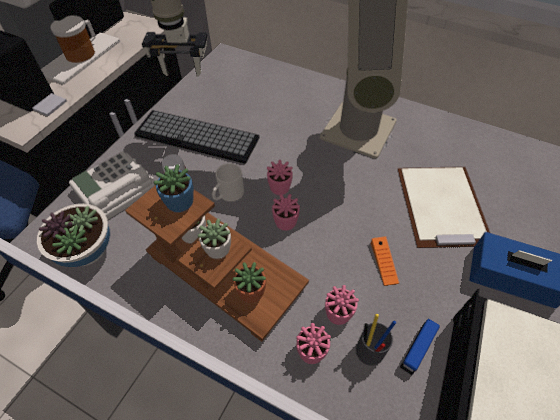

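View pics/top0.png

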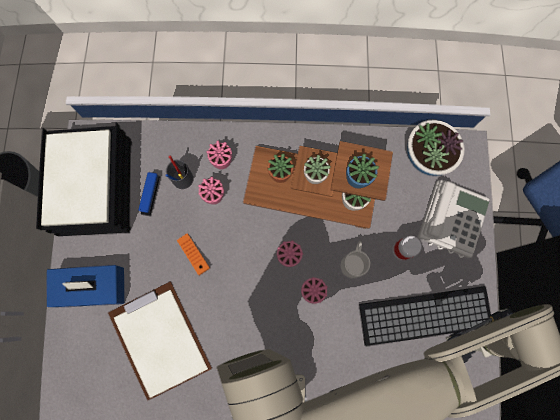

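The scene picture shows the orange wedge at (384,260). The top picture shows it at (193,254), with its holed butt at (201,267) and thin end near (184,238). The stand's front-left corner, the short foot's end, is at (246,203) in the top view. The only orange part is this wedge; possible mix-ups are the stapler at (149,193) and the blue box at (86,286), both blue. The pink pots at (219,154), (210,190), (289,253) and (313,290) are look-alikes and not needed. Next I'll measure.

```bash
python3 - <<'E'
from h import *
import pickle
for n in ['top','scene']:
    c=pickle.load(open(n+'.pkl','rb'));hsv=cv2.cvtColor(c['color'],cv2.COLOR_RGB2HSV)
    m=cv2.inRange(hsv,(5,190,150),(18,255,255))
    k,l,s,ce=cv2.connectedComponentsWithStats(m);i=1+np.argmax(s[1:,4]);print(n,s[i])
    ys,xs=np.where(l==i)
    P=plane(c,xs,ys,12.)
    b=cv2.minAreaRect(P[:,:2].astype(np.float32));print('wedge',b,cv2.boxPoints(b).round())
    d=depth(c,xs,ys);print('depth z',np.percentile(d[:,2],[5,50,95]))
    b=cv2.inRange(hsv,(3,90,50),(16,230,200));
    k,l,s,ce=cv2.connectedComponentsWithStats(b)
    for i in range(1,k):
        if s[i,4]>300:print(s[i])
c=pickle.load(open('top.pkl','rb'))
for u,v in [(246,203),(258,145),(371,227)]: print(plane(c,u,v,46.).round())
# board pixels by height, near the board
v,u=np.mgrid[120:240,230:390];v=v.ravel();u=u.ravel();D=depth(c,u,v)
k=(abs(D[:,2]-46)<8);P=D[k]
m=np.zeros((420,560),np.uint8);m[v[k],u[k]]=255
m=cv2.morphologyEx(m,cv2.MORPH_OPEN,np.ones((3,3)))
n,l,s,_=cv2.connectedComponentsWithStats(m);i=1+np.argmax(s[1:,4]);ys,xs=np.where(l==i)
Q=plane(c,xs,ys,46.)[:,:2].astype(np.float32);b=cv2.minAreaRect(Q);print('board',b,cv2.boxPoints(b).round())
cv2.imwrite('pics/crop1.png',cv2.resize(c['color'][130:300,130:300,::-1],None,fx=3.4,fy=3.4))
# hole
E
```

```text
top [177 234  32  41 489]
wedge ((479.60003662109375, 264.61383056640625), (136.41200256347656, 40.08356475830078), 35.48088455200195) [[412. 241.]
 [436. 209.]
 [547. 288.]
 [524. 321.]]
depth z [ 3.41766127 15.67677937 26.34674872]
[ 243  141  150   87 7155]
[154 282  58  91 428]
[108 303  43  97 344]
scene [372 238  26  47 625]
wedge ((482.7771301269531, 263.73309326171875), (148.43905639648438, 40.17634963989258), 32.879722595214844) [[410. 240.]
 [431. 207.]
 [556. 287.]
 [534. 321.]]
depth z [ 4.44281138 14.43328842 25.00374996]
[ 56  29  39  34 745]
[398 169  42  79 408]
[  125   185   184   157 10071]
[371 236  28  50 395]
[645.  94.  46.]
[844.  63.  46.]
[ 577. -311.   46.]
board ((707.8615112304688, -116.93060302734375), (421.2325439453125, 202.48410034179688), 80.20286560058594) [[ 572. -307.]
 [ 772. -342.]
 [ 843.   73.]
 [ 644.  108.]]
```

View pics/crop1.png

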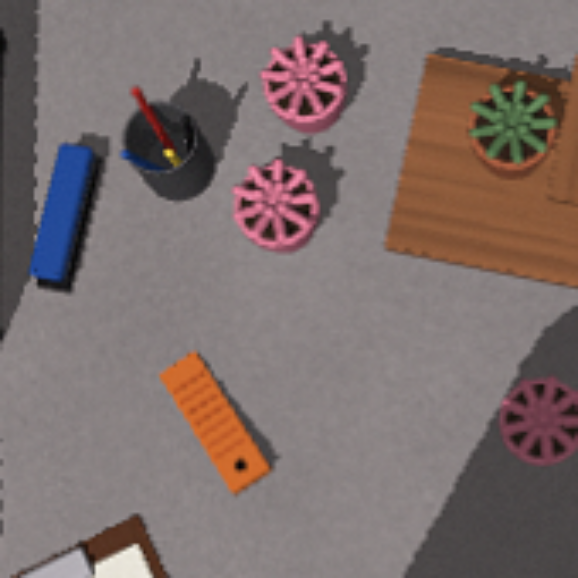

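The crop confirms the wedge: the hole marks its butt at the lower right, and the ribs and thin end point to the upper left. The board measures 421x202 mm, as it should. Its front-left corner is near (645,100), and the wedge's middle is near (481,264) at about 34°. I'll move above the wedge and look from close by.

```bash
cat >> h.py <<'E'
def go(target,yaw=None):
    """print shift in current tool axes (m) and the yaw turn about tool z (deg)"""
    o=r.get_obs();R=np.array(o['orientation']);d=(R.T@(np.array(target)-o['eef_pos']))/1000
    a=np.degrees(np.arctan2(R[1,0],R[0,0]));print('tcp',np.round(o['eef_pos'],1),'tool x yaw',round(a,2),'tilt',np.round(R[:,2],4),'t',o['time_s'],'F',np.round(o['force'],1),'q6',round(o['qpos'][5],2))
    print('lin',d.round(4),'rotz',None if yaw is None else round(a-yaw,2))
E
python3 - <<'E'
from h import *
go([440,200,220],34)
import pickle
c=r.read_camera('wrist');print(np.round(c['T_tool_cam'],3),c['fx'])
E
```

```text
tcp [ 250.4 -544.7  217.7] tool x yaw 24.68 tilt [-5.0e-04  1.5e-03 -1.0e+00] t 0.1 F [ 0.5 -0.3 -1. ] q6 -0.09
lin [ 0.4833 -0.5975 -0.0012] rotz -9.32
[[   0.      -0.968   -0.251   68.281]
 [   1.       0.      -0.      -0.276]
 [   0.      -0.251    0.968 -165.571]
 [   0.       0.       0.       1.   ]] 300.6587167617044
```

```bash
python3 -m jog '{"linear":[[0.024,-0.03,0],[0.024,-0.03,0],[0.024,-0.03,0],[0.024,-0.03,0],[0.024,-0.03,0],[0.024,-0.03,0],[0.024,-0.03,0],[0.024,-0.03,0],[0.024,-0.03,0],[0.024,-0.03,0]],"delta_rot":[[0,0,0],[0,0,0],[0,0,0],[0,0,0],[0,0,0],[0,0,0],[0,0,0],[0,0,0],[0,0,0],[0,0,0]],"fingers":[1,1,1,1,1,1,1,1,1,1]}' && python3 -m jog '{"linear":[[0.024,-0.03,0],[0.024,-0.03,0],[0.024,-0.03,0],[0.024,-0.03,0],[0.024,-0.03,0],[0.024,-0.03,0],[0.024,-0.03,0],[0.024,-0.03,0],[0.024,-0.03,0],[0.024,-0.03,0],[0,0,0],[0,0,0]],"delta_rot":[[0,0,0],[0,0,0],[0,0,0],[0,0,0],[0,0,0],[0,0,0],[0,0,0],[0,0,0],[0,0,0],[0,0,0],[0,0,-4.5],[0,0,-4.5]],"fingers":[1,1,1,1,1,1,1,1,1,1,0.5,0.5]}'
python3 - <<'E'
from h import *
go([440,200,220],34)
c=cam('wrist');save(c,'w1');import pickle;pickle.dump(c,open('w1.pkl','wb'))
E
```

```text
time_s: 0.98
eef_pos: [343.2, -170.6, 218.5]
orientation: [[0.909, 0.417, 0.0], [0.417, -0.909, -0.0], [0.0, 0.0, -1.0]]
force: [0.5, -0.7, 0.3]
opening: 0.998
grip_force: 0.0
time_s: 1.98
eef_pos: [435.6, 202.6, 217.7]
orientation: [[0.828, 0.56, -0.002], [0.56, -0.828, -0.0], [-0.002, -0.001, -1.0]]
force: [-0.7, -0.7, 0.3]
opening: 0.902
grip_force: 0.0
tcp [435.6 202.6 217.7] tool x yaw 34.09 tilt [-1.9e-03 -4.0e-04 -1.0e+00] t 1.9833 F [-0.7 -0.7  0.3] q6 1.3
lin [ 0.0022  0.0046 -0.0023] rotz 0.09
```

View pics/w1.png

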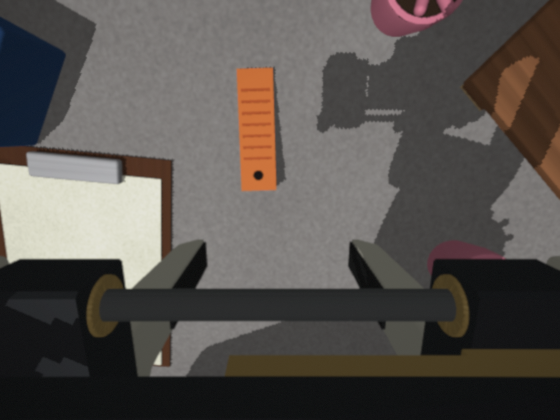

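The wrist view shows the wedge from its thin end at (255,69) to the butt at (259,190), with the hole at (258,175). The board's front corner is at (465,85).

```bash
python3 - <<'E'
from h import *
import pickle
c=pickle.load(open('w1.pkl','rb'));hsv=cv2.cvtColor(c['color'],cv2.COLOR_RGB2HSV)
m=cv2.inRange(hsv,(4,150,110),(18,255,255));k,l,s,_=cv2.connectedComponentsWithStats(m);i=[j for j in range(1,k) if l[150,255]==j][0];print(s[i])
ys,xs=np.where(l==i)
def edge(v0,v1):
    L=[];Rr=[]
    for v in range(v0,v1):
        x=xs[ys==v]; L.append((x.min()-.5,v));Rr.append((x.max()+.5,v))
    return np.array(L),np.array(Rr)
L,Rr=edge(72,186)
# top surface height along the wedge: from thin(4) to butt(26)
t=(L[:,1]-s[i][1])/s[i][3];z=4+22*t
A=np.array([plane(c,np.array(u),np.array(v),zz) for (u,v),zz in zip(L,z)]);B=np.array([plane(c,np.array(u),np.array(v),zz) for (u,v),zz in zip(Rr,z)])
M=(A+B)/2;p=np.polyfit(M[:,0],M[:,1],1);print('yaw',np.degrees(np.arctan(p[0])),'width',np.linalg.norm(A-B,axis=1).mean())
thin=plane(c,np.array(256.),np.array(s[i][1]-.5),4.);butt=plane(c,np.array(259.),np.array(s[i][1]+s[i][3]-.5),26.)
print(thin,butt,np.linalg.norm(thin-butt),(thin+butt)/2)
print('depths',depth(c,[255,258],[75,184])[:,2])
print('board corner',plane(c,np.array(465.),np.array(85.),46.),depth(c,[475],[87]))
E
```

```text
[ 237   68   39  122 4176]
yaw 35.844960381528644 width 41.294274749746144
[538.50098739 302.81392758   4.        ] [424.73819423 222.59123746  26.        ] 140.93137733779307 [481.61959081 262.70258252  15.        ]
depths [ 3.72501845 24.54849289]
board corner [641.12831825 106.48833113  46.        ] [[646.14016664  95.92032544  44.56332069]]
```

```bash
python3 -m jog '{"linear":[[0,0,0]],"delta_rot":[[0,0,-1.75]],"fingers":[0.5]}';python3 - <<'E'
from h import *
go([442.7,234.6,4],35.85)
E
```

```text
time_s: 2.12
eef_pos: [435.8, 200.8, 218.1]
orientation: [[0.815, 0.58, -0.001], [0.58, -0.815, -0.0], [-0.001, -0.0, -1.0]]
force: [-1.2, -0.7, 1.0]
opening: 0.792
grip_force: 0.0
tcp [435.8 200.8 218.1] tool x yaw 35.44 tilt [-1.e-03 -4.e-04 -1.e+00] t 2.1167 F [-1.2 -0.7  1. ] q6 1.28
lin [ 0.0254 -0.0235  0.2141] rotz -0.41
```

```bash
python3 -m jog '{"linear":[[0.0127,-0.0117,0.02],[0.0127,-0.0117,0.03],[0,0,0.035],[0,0,0.035],[0,0,0.035],[0,0,0.02],[0,0,0]],"delta_rot":[[0,0,0],[0,0,0],[0,0,0],[0,0,0],[0,0,0],[0,0,0],[0,0,0]],"fingers":[0.5,0.5,0.5,0.5,0.5,0.5,0.5]}';python3 - <<'E'
from h import *
go([442.7,234.6,4],35.85)
E
```

```text
time_s: 2.7
eef_pos: [439.0, 232.2, 38.1]
orientation: [[0.816, 0.578, -0.009], [0.578, -0.816, -0.004], [-0.009, -0.002, -1.0]]
force: [-0.4, -0.3, -0.9]
opening: 0.753
grip_force: 0.0
tcp [439.  232.2  38.1] tool x yaw 35.3 tilt [-0.0089 -0.0036 -1.    ] t 2.7 F [-0.4 -0.3 -0.9] q6 1.34
lin [0.0048 0.0002 0.034 ] rotz -0.55
```

```bash
python3 -m jog '{"linear":[[0.003,0,0.012],[0,0,0.012],[0,0,0.006],[0,0,0],[0,0,0],[0,0,0]],"delta_rot":[[0,0,-0.3],[0,0,0],[0,0,0],[0,0,0],[0,0,0],[0,0,0]],"fingers":[0.5,0.5,0.5,0.5,0.5,0.5]}';python3 - <<'E'
from h import *
go([442.7,234.6,4],35.85)
E
```

```text
time_s: 3.2
eef_pos: [446.3, 236.2, 14.6]
orientation: [[0.812, 0.584, 0.001], [0.584, -0.812, 0.0], [0.001, 0.0, -1.0]]
force: [0.2, 0.6, -0.5]
opening: 0.747
grip_force: 0.0
tcp [446.3 236.2  14.6] tool x yaw 35.71 tilt [ 1.1e-03  5.0e-04 -1.0e+00] t 3.2 F [ 0.2  0.6 -0.5] q6 1.33
lin [-0.0039 -0.0009  0.0106] rotz -0.14
```

```bash
python3 -m jog '{"linear":[[-0.004,-0.001,0.005],[0,0,0.004],[0,0,0],[0,0,0],[0,0,0],[0,0,0],[0,0,0],[0,0,0],[0,0,0],[0,0,0]],"delta_rot":[[0,0,0],[0,0,0],[0,0,0],[0,0,0],[0,0,0],[0,0,0],[0,0,0],[0,0,0],[0,0,0],[0,0,0]],"fingers":[0.5,0.5,0.5,-1,-1,-1,-1,-1,-1,-1]}';python3 - <<'E'
from h import *
go([442.7,234.6,4],35.85)
E
```

```text
time_s: 4.03
eef_pos: [442.1, 234.6, 4.8]
orientation: [[0.812, 0.584, 0.0], [0.584, -0.812, 0.0], [0.0, 0.0, -1.0]]
force: [-0.2, 0.5, 1.7]
opening: 0.45
grip_force: 30.0
tcp [442.1 234.6   4.8] tool x yaw 35.73 tilt [ 3.e-04  2.e-04 -1.e+00] t 4.0333 F [-0.2  0.5  1.7] q6 1.33
lin [0.0005 0.0003 0.0008] rotz -0.12
```

```bash
python3 -m jog '{"linear":[[0,0,-0.01],[0,0,-0.03],[0,0,-0.035],[0,0,-0.03],[0,0,0],[0,0,0],[0,0,0],[0,0,0],[0,0,0],[0,0,0],[0,0,0]],"delta_rot":[[0,0,0],[0,0,0],[0,0,0],[0,0,0],[0,0,6.5],[0,0,6.5],[0,0,6.5],[0,0,6.5],[0,0,6.5],[0,0,6.5],[0,0,6.5]],"fingers":[-1,-1,-1,-1,-1,-1,-1,-1,-1,-1,-1]}';python3 - <<'E'
from h import *
go([495.5,105,120],-10)
E
```

```text
time_s: 4.95
eef_pos: [441.7, 234.4, 110.1]
orientation: [[0.985, -0.175, -0.0], [-0.175, -0.985, -0.0], [-0.0, 0.0, -1.0]]
force: [-0.3, 0.9, -0.7]
opening: 0.45
grip_force: 30.0
tcp [441.7 234.4 110.1] tool x yaw -10.09 tilt [-2.e-04 -1.e-04 -1.e+00] t 4.95 F [-0.3  0.9 -0.7] q6 2.13
lin [ 0.0756  0.118  -0.0099] rotz -0.09
```

```bash
python3 -m jog '{"linear":[[0.018,0.028,-0.002],[0.019,0.03,-0.002],[0.019,0.03,-0.002],[0.019,0.03,-0.002],[0,0,0],[0,0,0]],"delta_rot":[[0,0,0],[0,0,0],[0,0,0],[0,0,0],[0,0,0],[0,0,0]],"fingers":[-1,-1,-1,-1,-1,-1]}';python3 - <<'E'
from h import *
go([495.5,105,120],-10)
c=cam('wrist');save(c,'w2');import pickle;pickle.dump(c,open('w2.pkl','wb'))
E
```

```text
time_s: 5.45
eef_pos: [496.4, 103.9, 118.3]
orientation: [[0.985, -0.173, 0.0], [-0.173, -0.985, 0.0], [0.0, -0.0, -1.0]]
force: [-0.5, 0.6, -1.7]
opening: 0.45
grip_force: 30.0
tcp [496.4 103.9 118.3] tool x yaw -9.97 tilt [ 4.e-04  0.e+00 -1.e+00] t 5.45 F [-0.5  0.6 -1.7] q6 1.85
lin [-0.001  -0.001  -0.0017] rotz 0.03
```

View pics/w2.png

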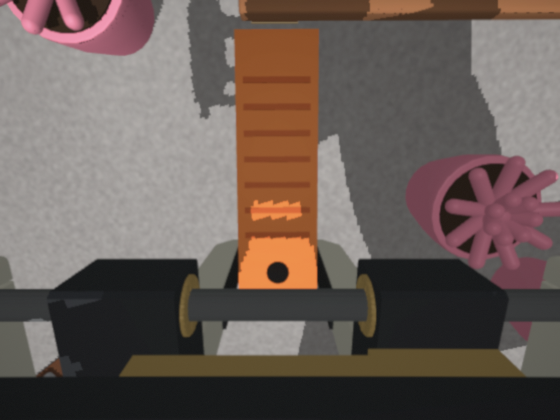

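The wedge is held straight: thin end at (278,30), hole at (278,272). The board's front edge is along row 18, with its corner at (240,15) near the image border. A pink look-alike is on the right at (490,215). I'll back off to see the corner fully.

```bash
python3 -m jog '{"linear":[[-0.025,0,-0.015],[-0.025,0,-0.015],[0,0,0],[0,0,0]],"delta_rot":[[0,0,0],[0,0,0],[0,0,0],[0,0,0]],"fingers":[-1,-1,-1,-1]}';python3 - <<'E'
from h import *
go([495.5,105,120],-10)
c=cam('wrist');save(c,'w3');import pickle;pickle.dump(c,open('w3.pkl','wb'))
c2=pickle.load(open('w2.pkl','rb'))
P=depth(c2,[420,490,440,490],[190,215,240,250]);print('pink',P.round())
E
```

```text
time_s: 5.83
eef_pos: [446.2, 115.4, 148.7]
orientation: [[0.986, -0.167, 0.002], [-0.167, -0.986, 0.001], [0.002, -0.001, -1.0]]
force: [-0.3, 0.5, -0.7]
opening: 0.449
grip_force: 30.0
tcp [446.2 115.4 148.7] tool x yaw -9.63 tilt [ 2.2e-03  6.0e-04 -1.0e+00] t 5.8333 F [-0.3  0.5 -0.7] q6 1.88
lin [0.0503 0.0021 0.0288] rotz 0.37
pink [[499. -15.  43.]
 [489. -34.  96.]
 [465. -16.  69.]
 [452. -51.  72.]]
```

View pics/w3.png

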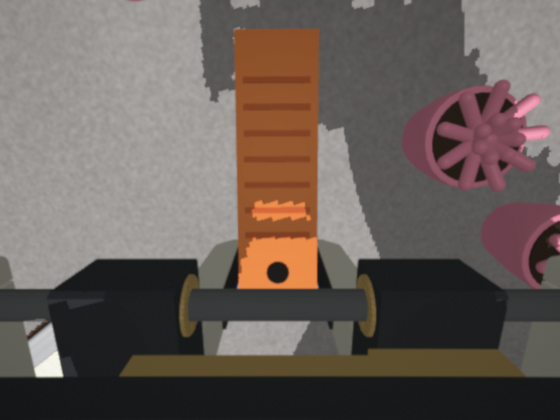

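The camera needs to be further forward, higher and offset to the left; the wedge is unchanged in the grip.

```bash
python3 -m jog '{"linear":[[0.015,-0.02,-0.02],[0.02,-0.02,-0.02],[0.02,-0.02,-0.02],[0.02,-0.02,-0.025],[0,0,0],[0,0,0],[0,0,0]],"delta_rot":[[0,0,0],[0,0,0],[0,0,0],[0,0,0],[0,0,0],[0,0,0],[0,0,0]],"fingers":[-1,-1,-1,-1,-1,-1,-1]}';python3 - <<'E'
from h import *
go([495.5,105,120],-10)
c=cam('wrist');save(c,'w4');import pickle;pickle.dump(c,open('w4.pkl','wb'))
E
```

```text
time_s: 6.47
eef_pos: [533.4, 180.1, 230.9]
orientation: [[0.986, -0.169, -0.003], [-0.169, -0.986, -0.001], [-0.002, 0.001, -1.0]]
force: [-0.3, 0.1, -1.6]
opening: 0.449
grip_force: 30.0
tcp [533.4 180.1 230.9] tool x yaw -9.73 tilt [-2.6e-03 -8.0e-04 -1.0e+00] t 6.4667 F [-0.3  0.1 -1.6] q6 1.98
lin [-0.0244  0.0803  0.111 ] rotz 0.27
```

View pics/w4.png

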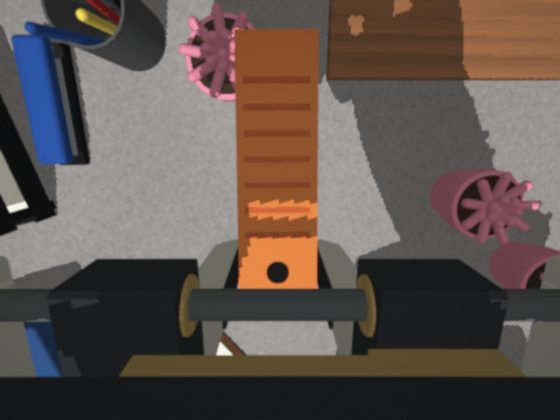

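The board's near front corner is now clear at (328,79), with its front edge along row 79 out to (560,80). The wedge is still straight in the grip.

```bash
python3 - <<'E'
from h import *
import pickle
c=pickle.load(open('w4.pkl','rb'));img=c['color'].astype(float);hsv=cv2.cvtColor(c['color'],cv2.COLOR_RGB2HSV)
m=cv2.inRange(hsv,(0,75,25),(20,255,255))
f=np.array([(u,70+np.argmin(m[70:100,u])-.5) for u in range(345,545)])
e=np.array([(322+np.argmax(m[v,322:345])-.5,v) for v in range(5,70)])
print(f[::40],e[::13])
for z in (30.,46.):
    F=plane(c,f[:,0],f[:,1],z);E=plane(c,e[:,0],e[:,1],z)
    def fit(P):
        l=cv2.fitLine(P[:,:2].astype(np.float32),cv2.DIST_HUBER,0,.01,.01).ravel();return l
    a=fit(F);b=fit(E);A=np.array([[a[0],-b[0]],[a[1],-b[1]]]);s=np.linalg.solve(A,b[2:]-a[2:]);k=a[2:]+s[0]*a[:2]
    y=a[:2]*np.sign(a[1]);x=b[:2]*np.sign(b[0]);print(z,'corner',k,'x from front',np.degrees(np.arctan2(-y[0],y[1])),'x from end',np.degrees(np.arctan2(x[1],x[0])))
    y_=y;x_=np.array([y[1],-y[0]]);print('foot',k+22*x_-25*y_)
# wedge in tool frame, top surface at heights relative to TCP: underside at -4.8+... 
o=r.get_obs();R=np.array(o['orientation']);p=np.array(o['eef_pos']);zu=p[2]-4.8
w=cv2.inRange(hsv,(4,150,60),(18,255,255))
for v,h in [(33,4.5),(100,11.),(150,15.),(200,18.5)]:
    x=np.where(w[v,225:328])[0]+225;L=plane(c,np.array([x.min()-.5]),np.array([float(v)]),zu+h)[0];Q=plane(c,np.array([x.max()+.5]),np.array([float(v)]),zu+h)[0]
    print(v,x.min(),x.max(),(R.T@((L+Q)/2-p)).round(1),np.linalg.norm(L-Q).round(1))
E
```

```text
[[345.   79.5]
 [385.   79.5]
 [425.   79.5]
 [465.   79.5]
 [505.   79.5]] [[329.5   5. ]
 [328.5  18. ]
 [328.5  31. ]
 [327.5  44. ]
 [327.5  57. ]]
30.0 corner [648.5311  104.04547] x from front -9.83698 x from end -9.671628
foot [665.9366   75.65443]
46.0 corner [646.4577  106.86482] x from front -9.836987 x from end -9.671804
foot [663.86316  78.47377]
33 235 317 [ 1.164e+02 -1.000e+00 -1.000e-01] 40.9
100 236 316 [84.7 -0.9 -6.5] 40.5
150 237 316 [ 60.4  -0.7 -10.4] 40.6
200 238 315 [ 35.2  -0.7 -13.8] 40.4
```

```bash
python3 -m jog '{"linear":[[-0.008,0.02,0],[-0.008,0.02,0.02],[-0.008,0.02,0.03],[0,0.0,0.035],[0,0,0.035],[0,0,0.035],[0,0,0.02],[0,0,0],[0,0,0],[0,0,0]],"delta_rot":[[0,0,0],[0,0,0],[0,0,0],[0,0,0],[0,0,0],[0,0,0],[0,0,0],[0,0,0],[0,0,0],[0,0,0]],"fingers":[-1,-1,-1,-1,-1,-1,-1,-1,-1,-1]}';python3 - <<'E'
from h import *
go([506.3,103.9,6],-9.8)
E
```

```text
time_s: 7.35
eef_pos: [500.6, 124.9, 58.9]
orientation: [[0.985, -0.17, 0.001], [-0.17, -0.985, 0.0], [0.001, -0.0, -1.0]]
force: [0.5, 0.1, -0.4]
opening: 0.45
grip_force: 30.0
tcp [500.6 124.9  58.9] tool x yaw -9.78 tilt [ 1.2e-03  1.0e-04 -1.0e+00] t 7.35 F [ 0.5  0.1 -0.4] q6 1.89
lin [0.0091 0.0197 0.0529] rotz 0.02
```

```bash
python3 -m jog '{"linear":[[0.005,0.01,0],[0.004,0.01,0],[0,0,0.02],[0,0,0.015],[0,0,0.01],[0,0,0],[0,0,0],[0,0,0]],"delta_rot":[[0,0,0],[0,0,0],[0,0,0],[0,0,0],[0,0,0],[0,0,0],[0,0,0],[0,0,0]],"fingers":[-1,-1,-1,-1,-1,-1,-1,-1]}';python3 - <<'E'
from h import *
go([506.3,103.9,6],-9.8)
E
```

```text
time_s: 8.02
eef_pos: [506.6, 103.6, 13.8]
orientation: [[0.985, -0.17, 0.002], [-0.17, -0.985, 0.0], [0.001, -0.0, -1.0]]
force: [0.8, 0.2, -2.1]
opening: 0.448
grip_force: 30.0
tcp [506.6 103.6  13.8] tool x yaw -9.77 tilt [ 1.5e-03  1.0e-04 -1.0e+00] t 8.0167 F [ 0.8  0.2 -2.1] q6 1.84
lin [-0.0004 -0.0003  0.0078] rotz 0.03
```

```bash
python3 -m jog '{"linear":[[0,0,0.005],[0,0,0.003],[0,0,0],[0,0,0],[0,0,0]],"delta_rot":[[0,0,0],[0,0,0],[0,0,0],[0,0,0],[0,0,0]],"fingers":[-1,-1,-1,-1,-1]}';python3 - <<'E'
from h import *
go([506.3,103.9,6],-9.8)
for i in range(3):
    c=r.read_camera('top');print(np.round(r.get_obs()['force'],2))
go([506.3,103.9,6],-9.8)
E
```

```text
time_s: 8.43
eef_pos: [505.8, 103.8, 4.8]
orientation: [[0.986, -0.17, 0.0], [-0.17, -0.986, 0.0], [0.0, -0.0, -1.0]]
force: [0.5, -0.3, -1.3]
opening: 0.449
grip_force: 30.0
tcp [505.8 103.8   4.8] tool x yaw -9.76 tilt [ 3.e-04  1.e-04 -1.e+00] t 8.4333 F [ 0.5 -0.3 -1.3] q6 1.84
lin [ 0.0005 -0.0002 -0.0012] rotz 0.04
[1.44 0.84 0.17]
[ 0.7   0.17 -0.38]
[-0.1   0.53  0.12]
tcp [505.8 103.8   4.8] tool x yaw -9.76 tilt [ 3.e-04  1.e-04 -1.e+00] t 8.5833 F [-0.1  0.5  0.1] q6 1.84
lin [ 0.0005 -0.0002 -0.0012] rotz 0.04
```

```bash
python3 -m jog '{"linear":[[0.006,0,0],[0.008,0,0],[0.008,0,0],[0.008,0,0],[0.008,0,0],[0.006,0,0],[0.002,0,0],[0,0,0],[0,0,0]],"delta_rot":[[0,0,0],[0,0,0],[0,0,0],[0,0,0],[0,0,0],[0,0,0],[0,0,0],[0,0,0],[0,0,0]],"fingers":[-1,-1,-1,-1,-1,-1,-1,-1,-1]}';python3 - <<'E'
from h import *
u=np.array([.9854,-.17]);
o=r.get_obs();d=np.array(o['eef_pos'])[:2]-[665,76.5];print('along',d@u,'across',d@[.17,.9854])
go([506.3,103.9,6],-9.8)
E
```

```text
time_s: 9.33
eef_pos: [552.0, 95.8, 4.8]
orientation: [[0.985, -0.17, 0.002], [-0.17, -0.985, -0.0], [0.002, -0.0, -1.0]]
force: [1.3, -1.4, 0.7]
opening: 0.448
grip_force: 30.0
along -114.67250889921814 across -0.2373330713983401
tcp [552.   95.8   4.8] tool x yaw -9.78 tilt [ 1.5e-03 -1.0e-04 -1.0e+00] t 9.3333 F [ 1.3 -1.4  0.7] q6 1.82
lin [-0.0464 -0.0003 -0.0013] rotz 0.02
```

```bash
python3 -m jog '{"linear":[[0.002,0,0],[0.002,0,0],[0,0,0],[0,0,0]],"delta_rot":[[0,0,0],[0,0,0],[0,0,0],[0,0,0]],"fingers":[-1,-1,-1,-1]}'
```

```text
time_s: 9.67
eef_pos: [554.6, 95.4, 4.8]
orientation: [[0.986, -0.17, -0.0], [-0.17, -0.986, 0.0], [-0.001, 0.0, -1.0]]
force: [-2.9, 0.5, 6.4]
opening: 0.449
grip_force: 30.0
```

```bash
python3 -m jog '{"linear":[[0.0012,0,0],[0.0013,0,0],[0,0,0],[0,0,0]],"delta_rot":[[0,0,0],[0,0,0],[0,0,0],[0,0,0]],"fingers":[-1,-1,-1,-1]}'
```

```text
time_s: 10.0
eef_pos: [556.9, 95.0, 4.8]
orientation: [[0.986, -0.169, -0.001], [-0.169, -0.986, 0.0], [-0.001, 0.0, -1.0]]
force: [-4.8, 0.9, 6.2]
opening: 0.449
grip_force: 30.0
```

Fz is +6 N, so the hand is bearing down on the desk; that explains the drag. I'll ease up slightly.

```bash
python3 -m jog '{"linear":[[0,0,-0.0004],[0,0,0],[0,0,0]],"delta_rot":[[0,0,0],[0,0,0],[0,0,0]],"fingers":[-1,-1,-1]}'; python3 - <<'E'
from h import *
go([506.3,103.9,6],-9.8)
E
```

```text
time_s: 10.25
eef_pos: [557.0, 94.9, 4.8]
orientation: [[0.986, -0.17, -0.001], [-0.17, -0.986, 0.0], [-0.001, 0.0, -1.0]]
force: [-1.9, 0.6, 2.1]
opening: 0.448
grip_force: 30.0
tcp [557.   94.9   4.8] tool x yaw -9.76 tilt [-6.e-04  1.e-04 -1.e+00] t 10.25 F [-1.9  0.6  2.1] q6 1.82
lin [-0.0515 -0.0002 -0.0012] rotz 0.04
```

```bash
python3 -m jog '{"linear":[[0.0012,0,-0.0002],[0.0013,0,0],[0,0,0],[0,0,0]],"delta_rot":[[0,0,0],[0,0,0],[0,0,0],[0,0,0]],"fingers":[-1,-1,-1,-1]}'
```

```text
time_s: 10.58
eef_pos: [559.9, 94.3, 5.0]
orientation: [[0.985, -0.17, -0.0], [-0.17, -0.985, -0.0], [-0.0, 0.0, -1.0]]
force: [0.3, -0.3, -1.8]
opening: 0.45
grip_force: 30.0
```

```bash
python3 -m jog '{"linear":[[0.0012,0,0],[0.0013,0,0],[0,0,0],[0,0,0]],"delta_rot":[[0,0,0],[0,0,0],[0,0,0],[0,0,0]],"fingers":[-1,-1,-1,-1]}'
```

```text
time_s: 10.92
eef_pos: [562.4, 94.0, 5.2]
orientation: [[0.986, -0.17, 0.0], [-0.17, -0.986, 0.0], [0.0, -0.0, -1.0]]
force: [0.2, 0.2, -1.9]
opening: 0.446
grip_force: 30.0
```

```bash
python3 -m jog '{"linear":[[0.0012,0,0.0002],[0.0013,0,0],[0,0,0],[0,0,0]],"delta_rot":[[0,0,0],[0,0,0],[0,0,0],[0,0,0]],"fingers":[-1,-1,-1,-1]}'
```

```text
time_s: 11.25
eef_pos: [564.9, 93.5, 5.1]
orientation: [[0.985, -0.17, 0.0], [-0.17, -0.985, 0.0], [0.0, -0.0, -1.0]]
force: [0.2, -0.7, -1.1]
opening: 0.448
grip_force: 30.0
```

```bash
python3 -m jog '{"linear":[[0.0012,0,0],[0.0013,0,0],[0,0,0],[0,0,0]],"delta_rot":[[0,0,0],[0,0,0],[0,0,0],[0,0,0]],"fingers":[-1,-1,-1,-1]}'
```

```text
time_s: 11.58
eef_pos: [567.4, 93.1, 5.1]
orientation: [[0.986, -0.17, 0.0], [-0.17, -0.986, -0.0], [0.0, 0.0, -1.0]]
force: [0.4, -0.4, -1.3]
opening: 0.451
grip_force: 30.0
```

```bash
python3 -m jog '{"linear":[[0.0012,0,0],[0.0013,0,0],[0,0,0],[0,0,0]],"delta_rot":[[0,0,0],[0,0,0],[0,0,0],[0,0,0]],"fingers":[-1,-1,-1,-1]}'
```

```text
time_s: 11.92
eef_pos: [569.8, 92.7, 5.0]
orientation: [[0.985, -0.17, 0.0], [-0.17, -0.985, 0.0], [0.0, -0.0, -1.0]]
force: [-0.4, -0.4, -1.4]
opening: 0.448
grip_force: 30.0
```

```bash
python3 -m jog '{"linear":[[0.0012,0,0],[0.0013,0,0],[0,0,0],[0,0,0]],"delta_rot":[[0,0,0],[0,0,0],[0,0,0],[0,0,0]],"fingers":[-1,-1,-1,-1]}'
```

```text
time_s: 12.25
eef_pos: [572.3, 92.3, 5.1]
orientation: [[0.985, -0.17, 0.0], [-0.17, -0.985, 0.0], [0.0, -0.0, -1.0]]
force: [-0.1, -0.6, -0.5]
opening: 0.452
grip_force: 30.0
```

```bash
python3 -m jog '{"linear":[[0.0012,0,0],[0.0013,0,0],[0,0,0],[0,0,0]],"delta_rot":[[0,0,0],[0,0,0],[0,0,0],[0,0,0]],"fingers":[-1,-1,-1,-1]}'
```

```text
time_s: 12.58
eef_pos: [574.7, 91.8, 5.0]
orientation: [[0.985, -0.17, 0.0], [-0.17, -0.985, 0.0], [0.0, -0.0, -1.0]]
force: [0.5, 0.2, -1.5]
opening: 0.448
grip_force: 30.0
```

```bash
python3 -m jog '{"linear":[[0.0012,0,0],[0.0013,0,0],[0,0,0],[0,0,0]],"delta_rot":[[0,0,0],[0,0,0],[0,0,0],[0,0,0]],"fingers":[-1,-1,-1,-1]}'
```

```text
time_s: 12.92
eef_pos: [577.2, 91.4, 5.0]
orientation: [[0.985, -0.17, 0.0], [-0.17, -0.985, 0.0], [0.0, -0.0, -1.0]]
force: [-0.4, 0.2, -0.7]
opening: 0.452
grip_force: 30.0
```

```bash
python3 -m jog '{"linear":[[0.0012,0,0],[0.0013,0,0],[0,0,0],[0,0,0]],"delta_rot":[[0,0,0],[0,0,0],[0,0,0],[0,0,0]],"fingers":[-1,-1,-1,-1]}'
```

```text
time_s: 13.25
eef_pos: [579.7, 91.0, 5.1]
orientation: [[0.985, -0.17, 0.0], [-0.17, -0.985, 0.0], [0.0, -0.0, -1.0]]
force: [0.2, -0.9, -1.1]
opening: 0.45
grip_force: 30.0
```

```bash
python3 -m jog '{"linear":[[0.0012,0,0],[0.0013,0,0],[0,0,0],[0,0,0]],"delta_rot":[[0,0,0],[0,0,0],[0,0,0],[0,0,0]],"fingers":[-1,-1,-1,-1]}'
```

```text
time_s: 13.58
eef_pos: [582.2, 90.6, 5.0]
orientation: [[0.985, -0.17, 0.0], [-0.17, -0.985, 0.0], [0.0, -0.0, -1.0]]
force: [-0.2, 0.1, -1.3]
opening: 0.448
grip_force: 30.0
```

```bash
python3 -m jog '{"linear":[[0.0012,0,0],[0.0013,0,0],[0,0,0],[0,0,0]],"delta_rot":[[0,0,0],[0,0,0],[0,0,0],[0,0,0]],"fingers":[-1,-1,-1,-1]}'
```

```text
time_s: 13.92
eef_pos: [584.6, 90.2, 5.1]
orientation: [[0.985, -0.17, 0.0], [-0.17, -0.985, 0.0], [0.0, -0.0, -1.0]]
force: [-0.2, -0.1, -2.1]
opening: 0.451
grip_force: 30.0
```

```bash
python3 -m jog '{"linear":[[0.0012,0,0],[0.0013,0,0],[0,0,0],[0,0,0]],"delta_rot":[[0,0,0],[0,0,0],[0,0,0],[0,0,0]],"fingers":[-1,-1,-1,-1]}'
```

```text
time_s: 14.25
eef_pos: [587.1, 89.7, 5.1]
orientation: [[0.985, -0.17, 0.0], [-0.17, -0.985, 0.0], [0.0, -0.0, -1.0]]
force: [-0.4, -0.7, -1.1]
opening: 0.446
grip_force: 30.0
```

```bash
python3 -m jog '{"linear":[[0.0012,0,0],[0.0013,0,0],[0,0,0],[0,0,0]],"delta_rot":[[0,0,0],[0,0,0],[0,0,0],[0,0,0]],"fingers":[-1,-1,-1,-1]}'
```

```text
time_s: 14.58
eef_pos: [589.5, 89.3, 5.0]
orientation: [[0.986, -0.17, -0.0], [-0.17, -0.986, 0.0], [-0.0, -0.0, -1.0]]
force: [-0.4, -0.4, -1.4]
opening: 0.447
grip_force: 30.0
```

```bash
python3 -m jog '{"linear":[[0.0012,0,0],[0.0013,0,0],[0,0,0],[0,0,0]],"delta_rot":[[0,0,0],[0,0,0],[0,0,0],[0,0,0]],"fingers":[-1,-1,-1,-1]}'
```

```text
time_s: 14.92
eef_pos: [592.0, 88.9, 5.0]
orientation: [[0.985, -0.17, 0.0], [-0.17, -0.985, 0.0], [0.0, -0.0, -1.0]]
force: [0.2, -0.5, -2.1]
opening: 0.45
grip_force: 30.0
```

```bash
python3 -m jog '{"linear":[[0.0012,0,0],[0.0013,0,0],[0,0,0],[0,0,0]],"delta_rot":[[0,0,0],[0,0,0],[0,0,0],[0,0,0]],"fingers":[-1,-1,-1,-1]}'
```

```text
time_s: 15.25
eef_pos: [594.5, 88.5, 5.1]
orientation: [[0.986, -0.17, 0.0], [-0.17, -0.986, -0.0], [0.0, 0.0, -1.0]]
force: [0.4, -0.1, -1.0]
opening: 0.45
grip_force: 30.0
```

```bash
python3 -m jog '{"linear":[[0.0012,0,0],[0.0013,0,0],[0,0,0],[0,0,0]],"delta_rot":[[0,0,0],[0,0,0],[0,0,0],[0,0,0]],"fingers":[-1,-1,-1,-1]}'
```

```text
time_s: 15.58
eef_pos: [596.9, 88.0, 5.0]
orientation: [[0.985, -0.17, 0.0], [-0.17, -0.985, -0.0], [0.0, 0.0, -1.0]]
force: [0.0, -0.1, -1.0]
opening: 0.449
grip_force: 30.0
```

```bash
python3 -m jog '{"linear":[[0.0012,0,0],[0.0013,0,0],[0,0,0],[0,0,0]],"delta_rot":[[0,0,0],[0,0,0],[0,0,0],[0,0,0]],"fingers":[-1,-1,-1,-1]}'
```

```text
time_s: 15.92
eef_pos: [599.1, 87.7, 4.8]
orientation: [[0.986, -0.17, -0.001], [-0.17, -0.986, 0.0], [-0.001, 0.0, -1.0]]
force: [-0.9, 0.1, -1.6]
opening: 0.449
grip_force: 30.0
```

Contact is starting: z dipped and the tool tilted slightly. I'll go on in smaller steps.

```bash
python3 -m jog '{"linear":[[0.001,0,0],[0,0,0],[0,0,0],[0,0,0]],"delta_rot":[[0,0,0],[0,0,0],[0,0,0],[0,0,0]],"fingers":[-1,-1,-1,-1]}'
```

```text
time_s: 16.25
eef_pos: [599.4, 87.6, 4.8]
orientation: [[0.986, -0.17, -0.002], [-0.17, -0.986, 0.0], [-0.002, 0.0, -1.0]]
force: [-5.1, 0.2, 1.8]
opening: 0.449
grip_force: 30.0
```

```bash
python3 -m jog '{"linear":[[0.0006,0,0],[0,0,0],[0,0,0],[0,0,0]],"delta_rot":[[0,0,0],[0,0,0],[0,0,0],[0,0,0]],"fingers":[-1,-1,-1,-1]}'
```

```text
time_s: 16.58
eef_pos: [599.5, 87.6, 4.8]
orientation: [[0.986, -0.17, -0.003], [-0.17, -0.986, 0.0], [-0.003, 0.0, -1.0]]
force: [-7.8, 0.7, 3.7]
opening: 0.45
grip_force: 30.0
```

```bash
python3 -m jog '{"linear":[[0.0005,0,-0.0003],[0,0,0],[0,0,0],[0,0,0]],"delta_rot":[[0,0,0],[0,0,0],[0,0,0],[0,0,0]],"fingers":[-1,-1,-1,-1]}'
```

```text
time_s: 16.92
eef_pos: [599.7, 87.5, 4.8]
orientation: [[0.986, -0.17, -0.003], [-0.17, -0.986, 0.0], [-0.003, 0.0, -1.0]]
force: [-6.9, 1.4, 1.9]
opening: 0.447
grip_force: 30.0
```

```bash
python3 -m jog '{"linear":[[0.0006,0,-0.0002],[0,0,0],[0,0,0],[0,0,0]],"delta_rot":[[0,0,0],[0,0,0],[0,0,0],[0,0,0]],"fingers":[-1,-1,-1,-1]}'
```

```text
time_s: 17.25
eef_pos: [599.8, 87.5, 4.8]
orientation: [[0.986, -0.169, -0.004], [-0.169, -0.986, 0.0], [-0.004, 0.0, -1.0]]
force: [-10.2, 1.1, 2.8]
opening: 0.451
grip_force: 30.0
```

```bash
python3 -m jog '{"linear":[[0.0002,0,-0.0002],[0,0,0],[0,0,0],[0,0,0],[0,0,0]],"delta_rot":[[0,0,0],[0,0,0],[0,0,0],[0,0,0],[0,0,0]],"fingers":[-1,-1,-1,-1,-1]}'
```

```text
time_s: 17.67
eef_pos: [599.8, 87.5, 4.8]
orientation: [[0.986, -0.169, -0.005], [-0.169, -0.986, 0.0], [-0.005, 0.001, -1.0]]
force: [-9.6, 1.1, 2.0]
opening: 0.451
grip_force: 30.0
```

Jammed with about 9.6 N push, hand nearly weightless. Now I'll let go and lift.

```bash
python3 -m jog '{"linear":[[0,0,0],[0,0,0],[0,0,0],[0,0,0],[0,0,0],[0,0,0]],"delta_rot":[[0,0,0],[0,0,0],[0,0,0],[0,0,0],[0,0,0],[0,0,0]],"fingers":[0.3,0.3,0.3,0.3,0.3,0.3]}';  python3 - <<'E'
from h import *
go([600,87.5,100],-9.8)
E
```

```text
time_s: 18.17
eef_pos: [602.5, 87.1, 6.0]
orientation: [[0.985, -0.17, 0.001], [-0.17, -0.985, -0.0], [0.001, -0.0, -1.0]]
force: [0.1, -0.6, 0.1]
opening: 0.65
grip_force: 0.0
tcp [602.5  87.1   6. ] tool x yaw -9.77 tilt [ 6.e-04 -0.e+00 -1.e+00] t 18.1667 F [ 0.1 -0.6  0.1] q6 1.8
lin [-0.0025 -0.     -0.094 ] rotz 0.03
```

```bash
python3 -m jog '{"linear":[[0,0,-0.02],[0,0,-0.035],[0,0,-0.035],[0,0,-0.035],[0,0,-0.02],[0,0,0],[0,0,0]],"delta_rot":[[0,0,0],[0,0,0],[0,0,0],[0,0,0],[0,0,0],[0,0,0],[0,0,0]],"fingers":[0.3,-1,-1,-1,-1,-1,-1]}';  python3 - <<'E'
from h import *
go([665,76.5,60],-9.8)
c=cam('wrist');save(c,'w5');import pickle;pickle.dump(c,open('w5.pkl','wb'))
E
```

```text
time_s: 18.75
eef_pos: [603.5, 87.2, 152.8]
orientation: [[0.985, -0.17, 0.004], [-0.17, -0.986, 0.0], [0.004, -0.001, -1.0]]
force: [-0.2, 0.5, -1.3]
opening: 0.27
grip_force: 0.0
tcp [603.5  87.2 152.8] tool x yaw -9.77 tilt [ 4.1e-03  2.0e-04 -1.0e+00] t 18.75 F [-0.2  0.5 -1.3] q6 1.8
lin [0.062  0.0002 0.0931] rotz 0.03
```

View pics/w5.png

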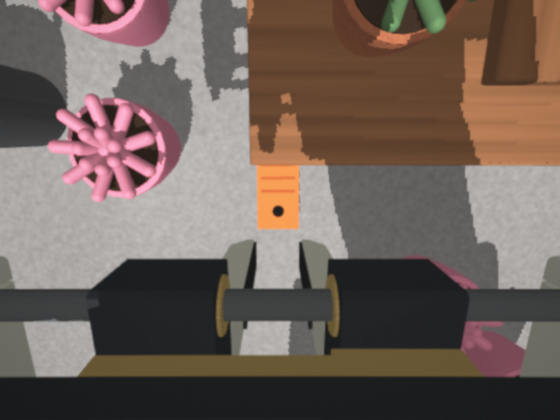

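The wedge sits under the board's front edge: butt at (278,229), hole at (278,211), sides at columns 258–299. The board corner is at (249,164), and the terracotta pot's plant is near (420,15). I'll check numbers before pressing.

```bash
python3 - <<'E'
from h import *
import pickle
c=pickle.load(open('w5.pkl','rb'))
k=plane(c,np.array(249.),np.array(164.),46.)[:2];print('corner',k)
x=np.array([.9854,-.17]);y=np.array([.17,.9854]);foot=k+22*x-25*y;print('foot',foot)
hsv=cv2.cvtColor(c['color'],cv2.COLOR_RGB2HSV);w=cv2.inRange(hsv,(4,170,150),(18,255,255))
for v,h in [(172,18.),(200,22.),(225,26.)]:
    X=np.where(w[v,250:310])[0]+250;m=plane(c,np.array((X.min()+X.max())/2),np.array(float(v)),h)[:2]-foot;print(v,X.min(),X.max(),'along',m@x,'across',m@y)
v,u=np.mgrid[0:120:4,300:556:4];D=depth(c,u.ravel(),v.ravel());D=D[(D[:,2]>60)&(D[:,2]<250)]
d=D[:,:2]-foot;A=np.c_[d@x,d@y,D[:,2]]
near=A[A[:,1]>-110];print('tall things: min along',near[near[:,0].argmin()].round(),'zmax',near[:,2].max())
hi=A[A[:,2]>110];print(hi[hi[:,0].argmin()].round(),hi[hi[:,1].argmax()].round())
E
```

```text
corner [648.95125847 105.07354014]
foot [666.38005847  76.69854014]Traceback (most recent call last):
  File "<stdin>", line 8, in <module>
    return umr_minimum(a, axis, None, out, keepdims, initial, where)
ValueError: zero-size array to reduction operation minimum which has no identity
```

```bash
python3 - <<'E'
from h import *
import pickle
c=pickle.load(open('w5.pkl','rb'))
x=np.array([.9854,-.17]);y=np.array([.17,.9854]);foot=np.array([666.,76.6])
for v,h in [(180,19.),(227,26.)]:
    m=plane(c,np.array(278.5),np.array(float(v)),h)[:2]-foot;print(v,'along',m@x,'across',m@y)
v,u=np.mgrid[0:120:3,300:556:3];D=depth(c,u.ravel(),v.ravel());D=D[(D[:,2]>60)&(D[:,2]<250)]
d=D[:,:2]-foot;A=np.c_[d@x,d@y,D[:,2]]
print(A[A[:,0].argmin()].round(),A[A[:,1].argmax()].round(),A[:,2].max())
hi=A[A[:,2]>105]
if len(hi):print(hi[hi[:,0].argmin()].round(),hi[hi[:,1].argmax()].round())
E
```

```text
180 along -40.08476863289257 across -1.5045492103674596
227 along -87.1706470327173 across -1.5636846718115216
[  32. -154.  132.] [ 90. -37.  92.] 141.51785026410113
[  32. -154.  132.] [ 84. -38. 108.]
```

```bash
python3 -m jog '{"linear":[[0.02,0,0],[0.02,0,0],[0.018,0,0],[0,0,0.02],[0,0,0.03],[0,0,0.03],[0,0,0],[0,0,0],[0,0,0]],"delta_rot":[[0,0,0],[0,0,0],[0,0,0],[0,0,0],[0,0,0],[0,0,0],[0,0,0],[0,0,0],[0,0,0]],"fingers":[-1,-1,-1,-1,-1,-1,-1,-1,-1]}';  python3 - <<'E'
from h import *
go([662,77.2,48],-9.8)
E
```

```text
time_s: 19.55
eef_pos: [659.1, 77.3, 70.9]
orientation: [[0.986, -0.17, -0.001], [-0.17, -0.986, -0.0], [-0.001, 0.0, -1.0]]
force: [1.5, -0.1, 0.6]
opening: 0.005
grip_force: 0.0
tcp [659.1  77.3  70.9] tool x yaw -9.77 tilt [-9.e-04 -0.e+00 -1.e+00] t 19.55 F [ 1.5 -0.1  0.6] q6 1.78
lin [ 0.0029 -0.0004  0.0229] rotz 0.03
```

```bash
python3 -m jog '{"linear":[[0.002,0,0.01],[0,0,0.008],[0,0,0.003],[0,0,0],[0,0,0],[0,0,0]],"delta_rot":[[0,0,0],[0,0,0],[0,0,0],[0,0,0],[0,0,0],[0,0,0]],"fingers":[-1,-1,-1,-1,-1,-1]}'
```

```text
time_s: 20.05
eef_pos: [661.5, 77.0, 50.2]
orientation: [[0.986, -0.17, 0.001], [-0.17, -0.986, 0.0], [0.001, -0.0, -1.0]]
force: [-0.5, -0.4, 0.3]
opening: 0.004
grip_force: 0.0
```

```bash
python3 -m jog '{"linear":[[0,0,0.002],[0,0,0.0015],[0,0,0.0005],[0,0,0],[0,0,0]],"delta_rot":[[0,0,0],[0,0,0],[0,0,0],[0,0,0],[0,0,0]],"fingers":[-1,-1,-1,-1,-1]}'
```

```text
time_s: 20.47
eef_pos: [661.6, 77.0, 46.3]
orientation: [[0.986, -0.17, 0.001], [-0.17, -0.986, 0.0], [0.001, -0.0, -1.0]]
force: [-0.8, 0.7, 4.7]
opening: 0.006
grip_force: 2.2
```

```bash
python3 -m jog '{"linear":[[0,0,0.0005],[0,0,0],[0,0,0],[0,0,0]],"delta_rot":[[0,0,0],[0,0,0],[0,0,0],[0,0,0]],"fingers":[-1,-1,-1,-1]}'
```

```text
time_s: 20.8
eef_pos: [661.6, 77.0, 46.3]
orientation: [[0.986, -0.17, 0.001], [-0.17, -0.986, 0.0], [0.001, -0.0, -1.0]]
force: [-4.0, 0.0, 7.8]
opening: 0.004
grip_force: 4.0
```

Pressing at 7.8 N, and the corner holds at 46.3 mm. I'll hold briefly and then lift off.

```bash
python3 -m jog '{"linear":[[0,0,0],[0,0,0],[0,0,0],[0,0,0],[0,0,0]],"delta_rot":[[0,0,0],[0,0,0],[0,0,0],[0,0,0],[0,0,0]],"fingers":[-1,-1,-1,-1,-1]}' && python3 -m jog '{"linear":[[0,0,-0.005],[0,0,-0.02],[0,0,-0.03],[0,0,-0.03],[0,0,-0.02],[-0.02,0,0],[-0.03,0,0],[0,0,0],[0,0,0],[0,0,0]],"delta_rot":[[0,0,0],[0,0,0],[0,0,0],[0,0,0],[0,0,0],[0,0,0],[0,0,0],[0,0,0],[0,0,0],[0,0,0]],"fingers":[-1,-1,-1,-1,-1,-1,-1,-1,-1,-1]}'; python3 - <<'E'
from h import *
c=cam('wrist');save(c,'w6')
x=np.array([.9854,-.17]);y=np.array([.17,.9854]);foot=np.array([666.,76.6])
go([603.5,87.2,152.8])
E
```

```text
time_s: 21.22
eef_pos: [661.6, 77.0, 46.3]
orientation: [[0.986, -0.17, 0.001], [-0.17, -0.986, 0.0], [0.001, -0.0, -1.0]]
force: [-2.7, 0.2, 8.2]
opening: 0.008
grip_force: 4.0
time_s: 22.05
eef_pos: [612.3, 85.4, 150.5]
orientation: [[0.986, -0.17, 0.001], [-0.17, -0.986, -0.0], [0.001, -0.0, -1.0]]
force: [0.2, 0.1, -0.3]
opening: 0.006
grip_force: 0.0
tcp [612.9  85.4 150.7] tool x yaw -9.77 tilt [ 0.0013  0.     -1.    ] t 22.1 F [-0.   0.6 -0.7] q6 1.8
lin [-0.0096 -0.0002 -0.0021] rotz None
```

View pics/w6.png

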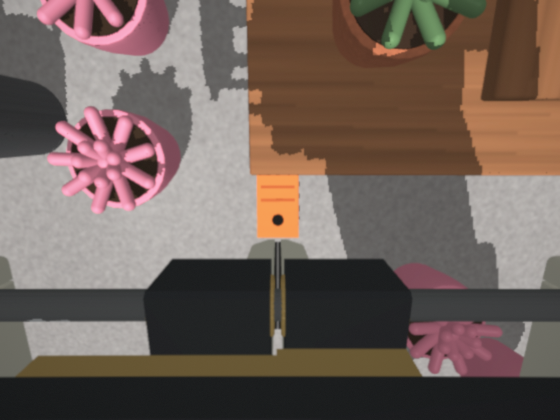

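The wedge still sits straight under the corner (butt at (278,237), board corner at (249,174)), the pots are undisturbed, and the gripper is clear. I'll hand the job in.

```bash
python3 -c "
from cell import r
print(r.close_job())"
```

```text
the job is handed in; nothing more can be done
None
```

The wedge was slid straight in under the short foot until it jammed at about a 10 N push, then let go. A press of about 8 N on the board above it did not make the corner give, and the job was handed in at about 22 s; no verdict came back.

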